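# Gauge a cast manifold and show it to the inspection camera

### The job

Check the height of the cast manifold on the gauge: push the gauge's cap down gently until its foot rests firmly on the manifold, keep it there for a second, and let it spring back up. Then pick the manifold up and hold it still in the air in front of the inspection camera: centred straight above the white mark at the height of the lens, level, square to the camera, with its three stubs pointing at the lens. Finish while still holding it there, and leave the other things on the bench where they are.

Things in the scene. Friction and masses are not known exactly. Their poses are not given: they have to be found in the camera images.
- gauge_foot (a joint): travel of the height gauge's foot in m: 0 fully up (where its spring holds it), growing as the foot goes down; about 0.035 when the foot rests on the manifold lying on the anvil. Return spring 2 N at the top, 3.4 N at 35 mm; the moving parts weigh 0.8 N
- gauge: height gauge, fixed: grey base 175 x 90 x 12 mm, steel anvil 105 x 36 mm with its top 35 mm above the table, 22 mm pillar 177 mm tall, head 32 mm wide reaching from it towards the foot (underside 115, top 147 mm above the table, from x = 43 mm). x points to the pillar, z up. From the origin, on the table: anvil x = -15 to 90, foot and cap x = 60, pillar x = 130 mm
- foot_face (a point): centre of the underside of the gauge's round foot (18 mm across), 88 mm above the table when fully up: 35 mm above the manifold, so the manifold must be lifted a little off the anvil and drawn out sideways or endways before it is raised
- cap_top (a point): centre of the top of the gauge's black push cap (32 mm across, 12 mm thick, straight above the foot), 212 mm above the table when up. Pushed straight down it lowers the foot; once the foot is stopped by a part, the cap gives another 15 mm on its own spring (4 N plus 0.4 N per mm) and so presses the foot on the part. Let go, it springs back up
- manifold_center (a point): centre (half-way up) of the manifold: grey cast bar 170 x 18 x 18 mm, about 70 g, with three round stubs (14 mm across, 14 mm long) on one long side. x along the bar to its stub end, y the way the stubs point, z up. Stubs at x = 10, 35, 60 mm. It lies on the anvil, stub end under the foot; the plain end overhangs from about x = -15 to -85 mm, in free air: grip it at x = -55 mm, across
- stub_tip (a point): middle of the end face of the manifold's middle stub, at x 35, y 23, z 0 mm from the manifold's centre
- view (a point): where the manifold's centre must be held: straight above the centre of the round white mark (28 mm across) on the inspection stand's base plate, level with the lens axis, 180 mm above the table. x points from it to the lens, 140 mm away; z up
- lens (a point): centre of the front of the inspection camera's black lens (52 mm across), 180 mm above the table; x points away from the mark
- stand: inspection stand, fixed: black base plate 260 x 100 x 10 mm with a round white mark, pillar and dark grey camera (95 mm wide, top 211 mm above the table) at its far end, looking level along the plate. Origin on the table under the mark's centre; x points to the camera: plate x = -55 to 205, lens front at 140 mm
- disc: grey cast ring, 80 mm across, 16 mm high, with a 26 mm centre hole, lying flat; bystander; origin at the centre of its underside
- dropper: small white dropper bottle, 28 mm across, 65 mm tall, standing; bystander; origin under its centre
- pot: amber paint jar with white cap, 48 mm across, 50 mm tall, standing; bystander; origin under its centre
- bottle_a: grey paint bottle with white cap, 60 mm across, 150 mm tall, standing; bystander; origin under its centre
- bottle_b: black paint bottle with white cap, 52 mm across, 130 mm tall, standing; bystander; origin under its centre
- brush: paint brush 170 mm long lying on the table; bystander
- plain_bar: plain grey bar 90 x 18 x 18 mm without stubs, lying on the table; bystander, not the part wanted; origin at the centre of its underside
Not all that is in view belongs to the job. What is shaped like the part that bears manifold_center but pink or turquoise is not meant.

How it is judged:
On the way, in this order (a step that is already met when the one before it is completed fails the run):
1. the gauge's foot rests on the manifold on the anvil, pressed on it with more than 1.5 N (contact force between gauge_foot and manifold above 1.5 N and value of joint gauge_foot between 0.032 and 0.038 m), for 0.9 s.
2. the foot is back up (within 5 mm), the manifold still on the anvil (value of joint gauge_foot below 0.005 m and distance of manifold_center from where it was at the start of the episode below 0.02 m), for 0.2 s.
At the end, for the whole second after the job is handed in: The fingers hold the manifold in the air, still, with its centre within 20 mm of the viewing point above the mark at lens height, level within 0.2 rad, stubs pointing at the lens within 0.2 rad; it touches neither the stand nor the gauge, and the gauge's foot is up (within 5 mm) (distance between manifold_center and view below 0.02 m and angle between manifold_center's own z axis and vertical below 0.2 rad and angle between the y axis of manifold_center and the x axis of view, either way round below 0.2 rad and y of lens in the frame of manifold_center above 0.05 m and contact force between manifold and the fingers above 1 N and contact force between manifold and stand below 0.05 N and contact force between manifold and gauge below 0.05 N and linear speed of manifold below 0.03 m/s and angular speed of manifold below 0.2 rad/s and value of joint gauge_foot below 0.005 m); the arm keeps its last pose, push and grip.
It fails at once if the gauge's foot is pressed on the manifold with more than 20 N (contact force between gauge_foot and manifold above 20 N).
It fails at once if another thing on the bench is moved by more than 30 mm (distance of any of disc, dropper, pot, bottle_a, bottle_b, brush, plain_bar from where it was at the start of the episode above 0.03 m).
It also fails if it takes over 56 s, if anything falls off the work surface, if the arm or the gripper's body presses on something with over 40 N, if the wrist force passes 120 N, or if a joint passes its speed limit or range.

### The arm

A 6-joint arm with a two-finger parallel gripper is mounted at the origin on the work surface. World frame = base frame: x ahead of the robot, y to its left, z up, the work surface at z = 0. Lengths are in m, angles in rad, forces in N, time in s.
With the tool pointing down it reaches from about 0.275 to 0.825 m from the base axis. Payload 4.9 kg.
Tool frame: the origin (TCP) lies on the centre line of the jaws, within the pads' length; the fingertips stand 22 mm ahead of it and the grasp point (between the pads) lies 3 mm ahead of it (tip_extent is the distance from the TCP to the fingertips, in m); z points along the fingers, x is the direction in which the jaws open and shut, and the axes are right-handed (so a half turn about z gives the same grasp; the last joint's range is limited). The gripper opens to 85 mm and grips with 20 to 120 N. Pads are 22 mm wide; open, the fingers measure 114 mm over their backs; the gripper's body (76 mm by 85 mm) begins 54 mm behind the grasp point. The pads swing forward as they close: fully open they stand 13 mm farther back than shut.
Start: joints at [-1.477, 0.326, -0.193, 1.052, 0, 1.437], TCP at [0.124, -0.536, 0.253] pointing down, gripper open.
Joint ranges: [-2.65, 2.65], [-0.97, 1.79], [-1.3, 1.35], [-1.93, 2.1], [-1.47, 1.37], [-3.14, 3.14]. Speed limits (rad/s): [2.57, 2.57, 3.14, 3.14, 3.14, 3.14].

### API

Orientations are given as a unit quaternion [x, y, z, w].
In Python, from rig import sense, grab_frame, hand_in, tip_extent gives the robot as it stands.
- The arm moves only by the shell command python3 -m crank 'ROWS' [OPENING]. ROWS is JSON, a list of rows, each a list of 2 entries, a list of its own where there are three numbers: the shift along the tool's x, y, z in m, then the turn, a rotation vector about the tool's x, y, z in degrees. In form: [[[tx, ty, tz], [ax, ay, az]], ...]. A call has 1 to 20 rows; each row shifts and turns the commanded pose from where the row before left it, along the tool's axes as they then stand; what a row does not reach is not made up. A row lasts 1/8 s, in which the tool goes at most 62.5 mm and 10.7 degrees, less where a joint would pass 70% of its speed; a pose out of reach is approached as far as the arm can. A call with a gripper value outside its range is refused whole. OPENING is the closure in counts, from 0 (fully open) to 255 (shut), set as the call begins (- or left out, the last holds). The fingers move at their own pace and stop on an object; the grip force is fixed at half the most. Time passes only in rows, so rows that do not move let the fingers close. It gives the time, the measured TCP pose, the force and the opening at its end, in the units of the state.
- sense(): the state, without advancing time (a new reading comes with each control period).
- grab_frame(name): name is "side" or "top" or "wrist"; returns a dict with "frame" (400x640x3 uint8, red, green, blue), "mtx" (3x3 intrinsics, pixels), "position" and "orientation" of the camera in the world. Camera axes: x right, y down, z forward; pixel columns grow to the right and rows downward; lengths in m; the calibration is good to about 2 mm. A picture is of the moment at which its call begins. There is no depth.
- hand_in(): hands the job in, once; it reports no verdict.
The state is a dict: "t": time; "joint_pos": joint angles; "joint_vel": joint speeds; "tau": joint torques, N m; "position": TCP position; "ee_rot": TCP orientation; "ft_force": force on the tool from outside, world axes, zero at the start; "ft_torque": the same for the moment, N m; "grip_width": finger opening in m.
Only numpy, scipy, OpenCV 4.12 (cv2) and the standard library are available. Lean on these libraries where they do the work, as an engineer would, in place of code of your own. Each camera call takes 0.05 s, during which the arm holds its last target.

## Working session

There is one attempt and no reset: what is moved stays moved. The work goes in short steps, Python scripts to look and compute and a shell command to move; the robot and the scene stay as the last step left them, time stands still between calls to the robot, and variables do not carry over. Pictures are saved under pics/ and viewed, and the job is handed in when it is done.

```bash
mkdir -p pics; ls
python3 - <<'E'
from rig import *
import cv2
s=sense(); print({k:s[k] for k in('t','position','ee_rot','grip_width','ft_force')}, tip_extent)
for n in("side","top","wrist"):
    f=grab_frame(n); cv2.imwrite(f"pics/{n}0.png",f["frame"][...,::-1]); print(n,f["mtx"],f["position"],f["orientation"])
    import numpy as np
    np.savez(f"pics/{n}0.npz",**f)
E
```

```text
pics
{'t': 0.0, 'position': array([ 0.12415805, -0.53525022,  0.25250001]), 'ee_rot': array([ 7.82871403e-01, -6.22182944e-01, -6.04829826e-04, -6.20427083e-04]), 'grip_width': 0.0850673951391215, 'ft_force': array([ 0.13492038, -0.35377251,  0.6409739 ])} 0.022
side [[386.6764993    0.         317.70073679]
 [  0.         386.6764993  198.66066147]
 [  0.           0.           1.        ]] [0.1800578  0.90026688 0.95924992] [-0.19269457  0.89296629 -0.399571    0.07630879]
top [[430.58734361   0.         324.68713841]
 [  0.         430.58734361 196.78751647]
 [  0.           0.           1.        ]] [0.36756498 0.03238071 1.42322024] [ 0.71168783 -0.69962297  0.04749288 -0.04210174]
wrist [[290.11350414   0.         316.73166275]
 [  0.         290.11350414 197.48129527]
 [  0.           0.           1.        ]] [ 0.20749011 -0.51646839  0.37232503] [ 0.77190069 -0.61379857 -0.10371665  0.12908718]
```

View pics/top0.png

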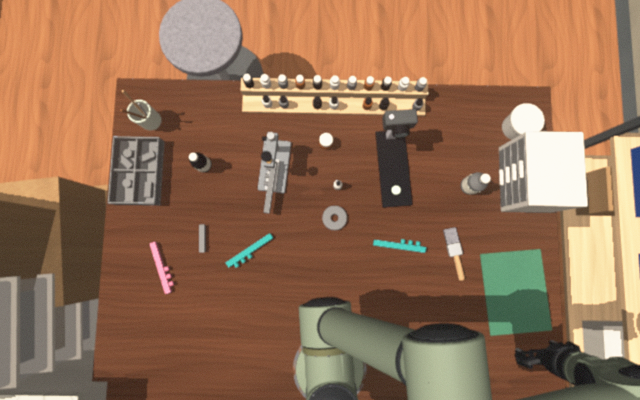

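View pics/side0.png

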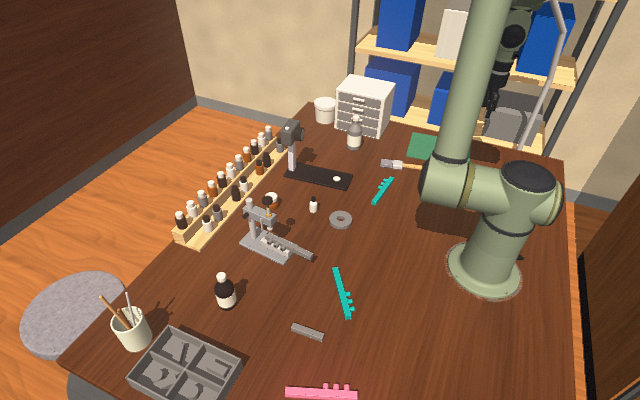

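View pics/wrist0.png

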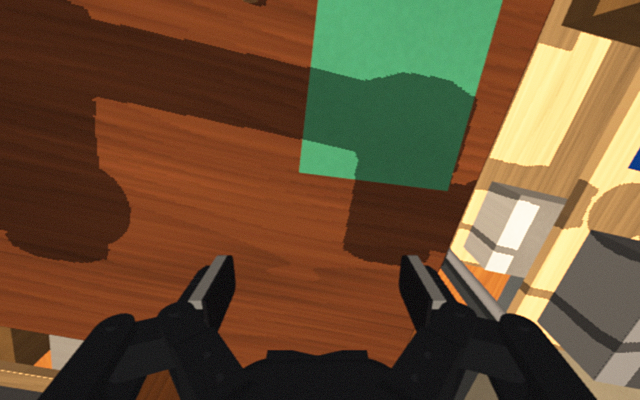

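Candidates in the top view are: the grey stubbed bar on the gauge (270,190), turquoise bars (250,250) and (400,245), a pink bar (161,268), the plain grey bar (202,238), and grey castings in the tray (135,170). I choose the one on the gauge and will check it in a crop.

Run:
```python
import cv2,numpy as np
a=cv2.imread('pics/top0.png')[120:220,235:345]; b=cv2.imread('pics/side0.png')[180:270,225:325]
c=cv2.imread('pics/top0.png')[100:220,365:425]
cv2.imwrite('pics/z1.png',cv2.resize(a,None,fx=5.4,fy=5.4,interpolation=cv2.INTER_CUBIC))
cv2.imwrite('pics/z2.png',cv2.resize(b,None,fx=6,fy=6,interpolation=cv2.INTER_CUBIC))
cv2.imwrite('pics/z3.png',cv2.resize(c,None,fx=5,fy=5,interpolation=cv2.INTER_CUBIC))
```

```text
(no output)
```

View pics/z1.png

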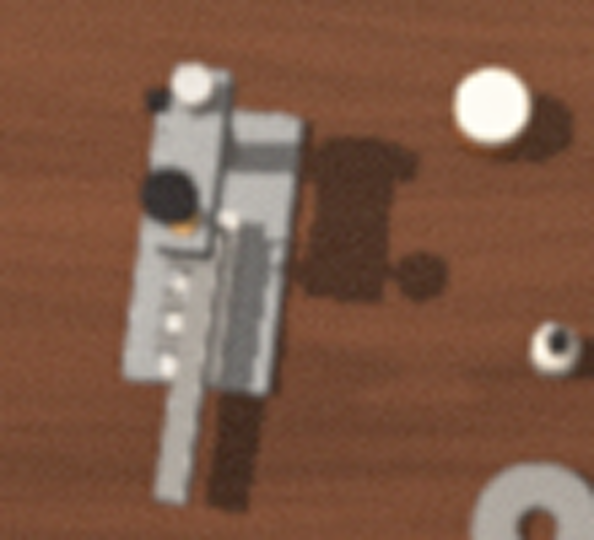

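View pics/z2.png

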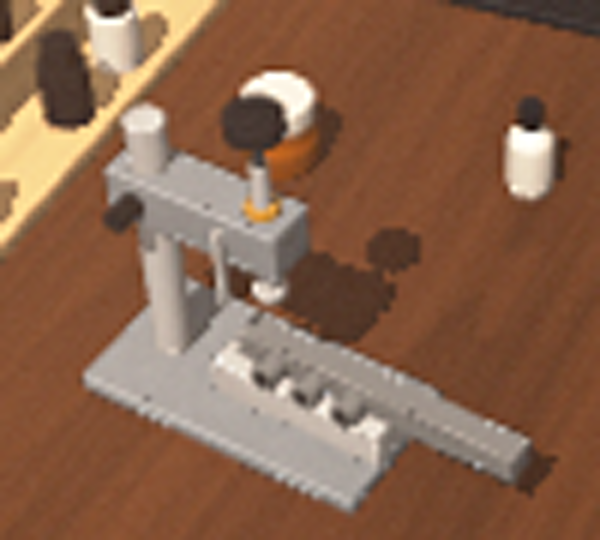

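View pics/z3.png

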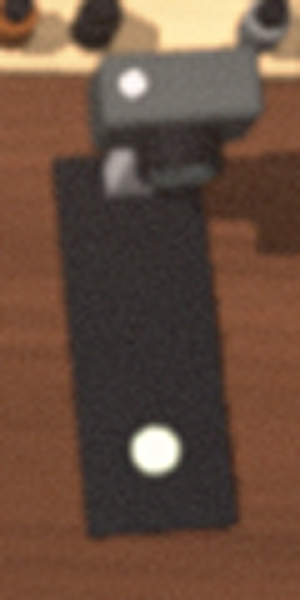

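The crop confirms it: a grey bar with three stubs pointing image-left (+y) on the gauge, black cap at full-image px ≈(266,156), white mark ≈(396,190).

```bash
cat > h.py <<'E'
import numpy as np,cv2
from scipy.spatial.transform import Rotation as R
def load(n): return dict(np.load(f'pics/{n}.npz'))
def ray(f,px):
    d=np.linalg.inv(f['mtx'])@np.array([px[0],px[1],1.]); return f['position'],R.from_quat(f['orientation']).apply(d)
def onz(f,px,z):
    p,d=ray(f,px); return p+d*(z-p[2])/d[2]
def proj(f,P):
    q=R.from_quat(f['orientation']).inv().apply(np.asarray(P)-f['position']); q=f['mtx']@q; return q[:2]/q[2]
def tri(f,a,g,b):
    p,d=ray(f,a);q,e=ray(g,b); s=np.linalg.lstsq(np.c_[d,-e],q-p,rcond=None)[0]
    return (p+d*s[0]+q+e*s[1])/2, np.linalg.norm(p+d*s[0]-q-e*s[1])
def cen(m):
    return [(c[::1],s) for c,s in [(np.round(t[0],2),t[1]) for t in blobs(m)]]
def blobs(m):
    n,l,st,c=cv2.connectedComponentsWithStats(m.astype(np.uint8)); return [(c[i],st[i,4]) for i in range(1,n)]
E
python3 - <<'E'
from h import *
T=load('top0');S=load('side0')
def sub(f,x0,x1,y0,y1,fn):
    I=f['frame'][y0:y1,x0:x1].astype(int); return [(b[0]+[x0,y0],b[1]) for b in blobs(fn(I)) if b[1]>15]
dark=lambda I:I.max(2)<62
tc=sub(T,255,278,145,166,dark); sc=sub(S,255,275,190,208,dark); print('cap',tc,sc)
for b in tc: print(onz(T,b[0],.210))
for b in sc: print(onz(S,b[0],.208))
tm=sub(T,385,408,180,200,lambda I:I.min(2)>150); sm=sub(S,325,350,172,186,lambda I:I.min(2)>150)
print('mark',tm,sm)
for b in tm: print(onz(T,b[0],.010))
for b in sm: print(onz(S,b[0],.010))
# plate: min area rect
I=T['frame'].astype(int); m=np.zeros(I.shape[:2],np.uint8); m[130:212,370:415]=(I.max(2)<60)[130:212,370:415]
c=max(cv2.findContours(m,0,1)[0],key=cv2.contourArea); r=cv2.minAreaRect(c); print('plate',r,[onz(T,p,.010).round(4) for p in cv2.boxPoints(r)])
# bar: corner points typed from crop z1 (scale5.4, off 235,120), top face z=.053
for p in [(155,496),(186,503),(173,383),(206,383),(190,265),(217,255)]:
    q=((p[0]+.5)/5.4+235-.5,(p[1]+.5)/5.4+120-.5); print('bar',p,onz(T,q,.053).round(4))
# gauge base corners z=.012
for p in [(122,378),(270,396),(303,118)]:
    q=((p[0]+.5)/5.4+235-.5,(p[1]+.5)/5.4+120-.5); print('base',onz(T,q,.012).round(4))
E
```

```text
cap [(array([266.12727273, 155.90909091]), np.int32(55))] []
[0.63765557 0.19450692 0.21      ]
mark [(array([395.703125, 189.546875]), np.int32(64))] [(array([336.07142857, 178.07142857]), np.int32(28))]
[ 0.5762022  -0.21230926  0.01      ]
[ 0.57556446 -0.21070534  0.01      ]
plate ((393.8149719238281, 168.51657104492188), (75.3848876953125, 29.33038330078125), 84.8826904296875) [array([ 0.7704, -0.146 ,  0.01  ]), array([ 0.7814, -0.2449,  0.01  ]), array([ 0.5263, -0.2653,  0.01  ]), array([ 0.516 , -0.1686,  0.01  ])]
bar (155, 496) [0.4917 0.2184 0.053 ]
bar (186, 503) [0.4879 0.2    0.053 ]
bar (173, 383) [0.5593 0.2101 0.053 ]
bar (206, 383) [0.5597 0.1905 0.053 ]
bar (190, 265) [0.6308 0.2023 0.053 ]
bar (217, 255) [0.6372 0.1863 0.053 ]
base [0.5676 0.2467 0.012 ]
base [0.5581 0.1558 0.012 ]
base [0.7328 0.1403 0.012 ]
```

Cap at ≈(0.638, 0.1945), gauge yaw ≈ −5.3°, mark at (0.576, −0.2115), stand yaw ≈ +4.8°. First I raise, turn and shut the fingers.

```bash
python3 -m crank '[[[0,0,-0.005],[0,0,-9.5]],[[0,0,-0.005],[0,0,-9.5]],[[0,0,-0.005],[0,0,-9.5]],[[0,0,-0.005],[0,0,-9.5]],[[0,0,-0.005],[0,0,-9.5]],[[0,0,-0.005],[0,0,-9.5]],[[0,0,-0.005],[0,0,-9.5]],[[0,0,-0.005],[0,0,-9.5]],[[0,0,-0.005],[0,0,-9.5]],[[0,0,-0.005],[0,0,-9.5]],[[0,0,0],[0,0,-9.5]],[[0,0,0],[0,0,-9.5]],[[0,0,0],[0,0,-9.5]],[[0,0,0],[0,0,-9.5]],[[0,0,0],[0,0,-9.5]],[[0,0,0],[0,0,-9.5]],[[0,0,0],[0,0,-9.5]]]' 255
cat >> h.py <<'E'
def go(P):
    from rig import sense
    s=sense(); r=R.from_quat(s['ee_rot']); print('t',s['t'],'pos',s['position'].round(4),'x',r.apply([1,0,0]).round(4),'z',r.apply([0,0,1]).round(4),'tool shift',r.inv().apply(np.array(P)-s['position']).round(4),'F',s['ft_force'].round(2),'w',s['grip_width'],'J',s['joint_pos'].round(2))
E
python3 -c "
from h import *
go([.638,.1945,.300])"
```

```text
t: 2.28
position: [0.1242, -0.5356, 0.3029]
ee_rot: [0.738, 0.675, 0.0, -0.0]
ft_force: [0.2, -0.8, -0.2]
grip_width: -0.0002
t 2.275 pos [ 0.1242 -0.5356  0.3029] x [8.95e-02 9.96e-01 8.00e-04] z [-1.e-04  8.e-04 -1.e+00] tool shift [0.7731 0.4464 0.0034] F [ 0.23 -0.79 -0.21] w -0.00023074338653695153 J [-1.48  0.3  -0.1   1.17 -0.   -1.39]
```

```bash
python3 -m crank '[[[0.04,0.023,0],[0,0,0]],[[0.04,0.023,0],[0,0,0]],[[0.04,0.023,0],[0,0,0]],[[0.04,0.023,0],[0,0,0]],[[0.04,0.023,0],[0,0,0]],[[0.04,0.023,0],[0,0,0]],[[0.04,0.023,0],[0,0,0]],[[0.04,0.023,0],[0,0,0]],[[0.04,0.023,0],[0,0,0]],[[0.04,0.023,0],[0,0,0]],[[0.04,0.023,0],[0,0,0]],[[0.04,0.023,0],[0,0,0]],[[0.04,0.023,0],[0,0,0]],[[0.04,0.023,0],[0,0,0]],[[0.04,0.023,0],[0,0,0]],[[0.04,0.023,0],[0,0,0]],[[0.04,0.023,0],[0,0,0]],[[0.04,0.023,0],[0,0,0]],[[0.04,0.023,0],[0,0,0]],[[0.013,0.009,0],[0,0,0]]]'
python3 - <<'E'
from h import *
from rig import *
for n in('wrist','side'):
    f=grab_frame(n); np.savez(f'pics/{n}1.npz',**f); cv2.imwrite(f'pics/{n}1.png',f['frame'][...,::-1])
go([.638,.1945,.300])
f=load('wrist1'); print(proj(f,[.638,.1945,.212]),proj(f,[.5197,.206,.053]))
E
```

```text
t: 4.78
position: [0.6423, 0.1937, 0.302]
ee_rot: [0.739, 0.674, -0.0, -0.0]
ft_force: [0.5, 0.1, 0.5]
grip_width: 0.0001
t 4.875 pos [0.642  0.1929 0.3019] x [ 9.280e-02  9.957e-01 -2.000e-04] z [-1.3e-03 -1.0e-04 -1.0e+00] tool shift [ 0.0013 -0.0041  0.0019] F [-0.33  0.31  0.84] w 0.0004903849403082761 J [0.18 0.54 0.26 1.29 0.   0.27]
[317.21997816 205.3632252 ] [317.38339088  60.87430381]
```

View pics/wrist1.png

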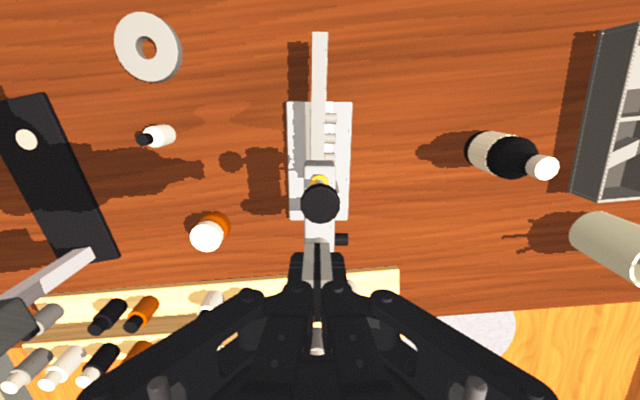

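View pics/side1.png

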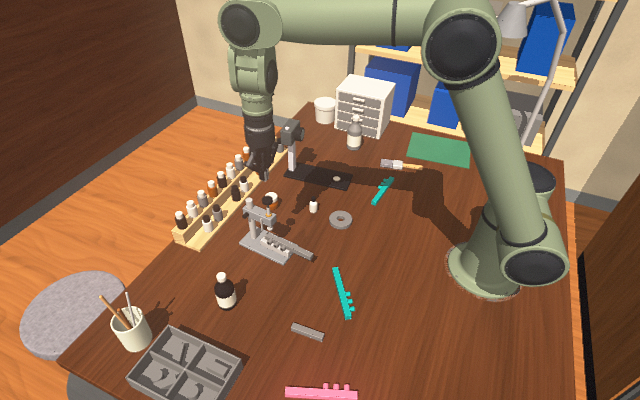

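The wrist view shows the cap centred near (320,203) and the bar running from (319,33) to the head. I'll refine cap and bar positions from it.

Run:
```python
from h import *
f=load('wrist1'); I=f['frame'].astype(int)
m=np.zeros((400,640),np.uint8); m[180:226,298:342]=(I.max(2)<60)[180:226,298:342]
c=max(cv2.findContours(m,0,1)[0],key=cv2.contourArea); (u,v),r=cv2.minEnclosingCircle(c); print(u,v,r,onz(f,(u,v),.212))
cv2.imwrite('pics/z4.png',cv2.resize(f['frame'][20:220,270:370,::-1],None,fx=3,fy=3,interpolation=cv2.INTER_CUBIC))
g=cv2.cvtColor(f['frame'],cv2.COLOR_RGB2HSV)
for v in range(30,100,6):
    row=g[v,300:340,1]; x=np.where(row<70)[0]+300
    if len(x): print(v,x.min(),x.max(), onz(f,((x.min()+x.max())/2,v),.053).round(4), onz(f,(x.min()-.5,v),.053)[1].round(4),onz(f,(x.max()+.5,v),.053)[1].round(4))
```

```text
319.7313232421875 202.9092559814453 19.364057540893555 [0.63617201 0.19661274 0.212     ]
36 312 327 [0.4945 0.2107 0.053 ] 0.2018 0.2197
42 312 327 [0.5005 0.2102 0.053 ] 0.2012 0.2192
48 312 327 [0.5066 0.2096 0.053 ] 0.2006 0.2187
54 312 327 [0.5128 0.2091 0.053 ] 0.1999 0.2182
60 312 326 [0.519  0.2079 0.053 ] 0.1993 0.2166
66 312 326 [0.5253 0.2074 0.053 ] 0.1987 0.2161
72 312 326 [0.5317 0.2068 0.053 ] 0.198 0.2155
78 312 326 [0.5382 0.2062 0.053 ] 0.1974 0.215
84 312 325 [0.5447 0.205  0.053 ] 0.1967 0.2133
90 312 325 [0.5513 0.2044 0.053 ] 0.1961 0.2127
96 311 325 [0.558  0.2032 0.053 ] 0.1942 0.2121
```

View pics/z4.png

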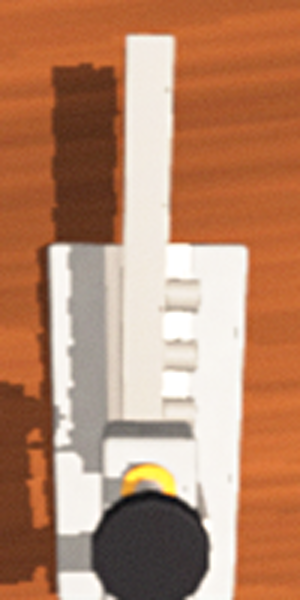

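```bash
python3 -m crank '[[[0.002,-0.005,0],[0,0,0]],[[0,0,0.01],[0,0,0]],[[0,0,0.012],[0,0,0]],[[0,0,0.012],[0,0,0]],[[0,0,0.01],[0,0,0]],[[0,0,0.008],[0,0,0]],[[0,0,0.005],[0,0,0]],[[0,0,0.003],[0,0,0]],[[0,0,0],[0,0,0]]]'
python3 - <<'E'
from h import *
from rig import *
go([.637,.1955,.234])
for n in('side',):
    f=grab_frame(n); cv2.imwrite(f'pics/side2.png',cv2.resize(f['frame'][120:270,200:350,::-1],None,fx=4,fy=4))
E
```

```text
t: 6.0
position: [0.6369, 0.1939, 0.2433]
ee_rot: [0.74, 0.673, 0.0, 0.0]
ft_force: [0.3, 0.1, -0.9]
grip_width: 0.0003
t 6.0 pos [0.6369 0.1939 0.2433] x [0.0949 0.9955 0.    ] z [ 1.e-04  0.e+00 -1.e+00] tool shift [ 0.0016 -0.      0.0093] F [ 0.25  0.07 -0.92] w 0.0002800858728410552 J [0.18 0.55 0.13 1.15 0.   0.28]
```

View pics/side2.png

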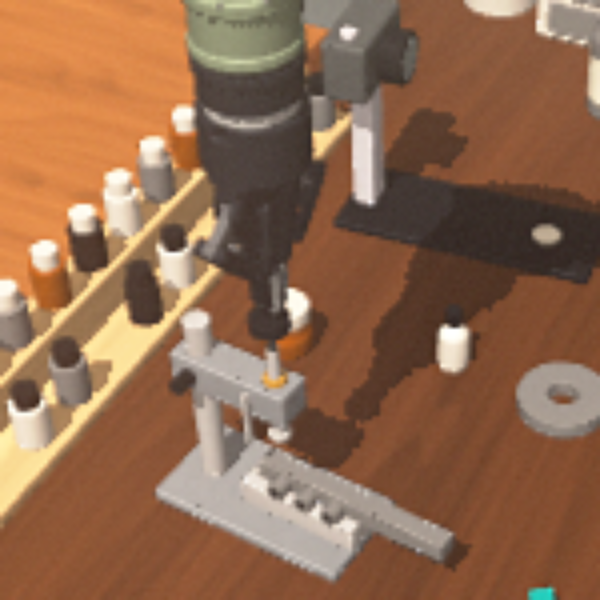

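The fingers are just above the cap at crop (270,320). Now pushing down gently.

```bash
python3 -m crank '[[[0.0015,0,0.005],[0,0,0]],[[0,0,0.004],[0,0,0]],[[0,0,0.003],[0,0,0]],[[0,0,0.004],[0,0,0]],[[0,0,0.004],[0,0,0]],[[0,0,0.004],[0,0,0]],[[0,0,0.004],[0,0,0]],[[0,0,0.004],[0,0,0]],[[0,0,0.004],[0,0,0]],[[0,0,0.004],[0,0,0]],[[0,0,0.004],[0,0,0]],[[0,0,0],[0,0,0]]]'
python3 - <<'E'
from h import *
from rig import *
go([.637,.1955,.193])
f=grab_frame('side'); cv2.imwrite(f'pics/side3.png',cv2.resize(f['frame'][120:270,200:350,::-1],None,fx=4,fy=4))
E
```

```text
t: 7.55
position: [0.637, 0.1953, 0.1992]
ee_rot: [0.74, 0.673, 0.0, -0.0]
ft_force: [-1.5, 0.5, 2.1]
grip_width: 0.0001
t 7.55 pos [0.637  0.1953 0.1992] x [9.490e-02 9.955e-01 1.000e-04] z [ 1.e-04  1.e-04 -1.e+00] tool shift [ 0.0001 -0.      0.0062] F [-1.55  0.47  2.06] w 0.0001199831497342286 J [0.19 0.58 0.07 1.06 0.   0.28]
```

View pics/side3.png

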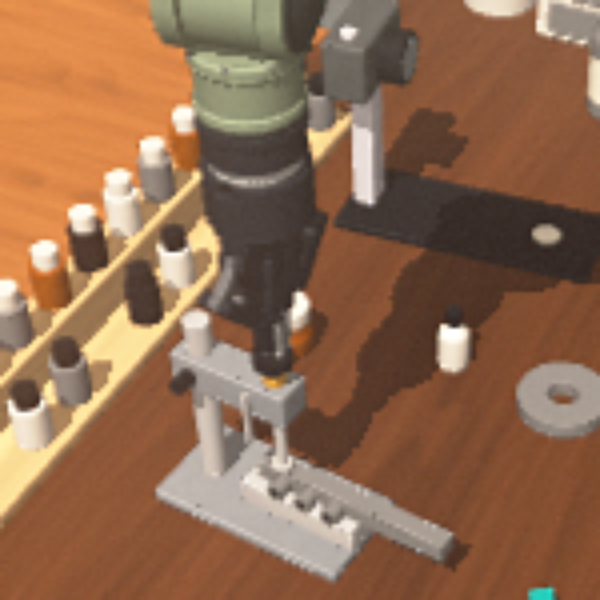

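The foot has reached the bar (crop (282,465)). Pressing 7 mm further onto the cap spring and holding.

```bash
python3 -m crank '[[[0,0,0.002],[0,0,0]],[[0,0,0.002],[0,0,0]],[[0,0,0.002],[0,0,0]],[[0,0,0.001],[0,0,0]],[[0,0,0],[0,0,0]],[[0,0,0],[0,0,0]]]'; python3 -m crank '[[[0,0,0],[0,0,0]],[[0,0,0],[0,0,0]]]';python3 -m crank '[[[0,0,0],[0,0,0]],[[0,0,0],[0,0,0]]]'
```

```text
t: 8.35
position: [0.6371, 0.1954, 0.1928]
ee_rot: [0.74, 0.673, 0.0, 0.0]
ft_force: [-2.0, 1.0, 6.1]
grip_width: -0.0003
t: 8.6
position: [0.6371, 0.1954, 0.1928]
ee_rot: [0.74, 0.673, 0.0, 0.0]
ft_force: [-1.6, 1.2, 6.2]
grip_width: -0.0003
t: 8.85
position: [0.6371, 0.1954, 0.1928]
ee_rot: [0.74, 0.673, 0.0, 0.0]
ft_force: [-0.5, 1.2, 6.5]
grip_width: 0.0001
```

Force on the tool is ≈6.3 N, so about 3.7 N at the foot. I hold longer, then release.

```bash
python3 -m crank '[[[0,0,0],[0,0,0]],[[0,0,0],[0,0,0]],[[0,0,0],[0,0,0]],[[0,0,0],[0,0,0]],[[0,0,0],[0,0,0]],[[0,0,0],[0,0,0]],[[0,0,0],[0,0,0]],[[0,0,0],[0,0,0]],[[0,0,0],[0,0,0]],[[0,0,0],[0,0,0]]]'
python3 - <<'E'
from rig import *
import cv2
f=grab_frame('side'); cv2.imwrite(f'pics/side4.png',cv2.resize(f['frame'][120:270,200:350,::-1],None,fx=4,fy=4))
E
python3 -m crank '[[[0,0,-0.003],[0,0,0]],[[0,0,-0.004],[0,0,0]],[[0,0,-0.005],[0,0,0]],[[0,0,-0.005],[0,0,0]],[[0,0,-0.005],[0,0,0]],[[0,0,-0.005],[0,0,0]],[[0,0,-0.005],[0,0,0]],[[0,0,-0.005],[0,0,0]],[[0,0,-0.006],[0,0,0]],[[0,0,-0.01],[0,0,0]],[[0,0,-0.015],[0,0,0]],[[0,0,-0.02],[0,0,0]],[[0,0,-0.02],[0,0,0]],[[0,0,0],[0,0,0]]]'
python3 - <<'E'
from h import *
from rig import *
for n in('wrist','side'):
    f=grab_frame(n); np.savez(f'pics/{n}5.npz',**f)
cv2.imwrite(f'pics/side5.png',cv2.resize(f['frame'][120:270,200:350,::-1],None,fx=4,fy=4))
go([.519,.2075,.3])
f=load('wrist5'); cv2.imwrite('pics/wrist5.png',f['frame'][...,::-1])
E
```

```text
t: 10.1
position: [0.6371, 0.1954, 0.1928]
ee_rot: [0.74, 0.673, 0.0, 0.0]
ft_force: [-1.0, 0.5, 6.1]
grip_width: -0.0002
t: 11.9
position: [0.638, 0.1954, 0.3029]
ee_rot: [0.74, 0.673, 0.002, 0.001]
ft_force: [0.4, 0.4, -0.1]
grip_width: 0.0001
t 12.0 pos [0.637  0.1952 0.3002] x [ 9.500e-02  9.955e-01 -1.000e-04] z [ 2.e-04 -1.e-04 -1.e+00] tool shift [ 0.001  -0.1186  0.0002] F [-0.16 -0.64 -0.99] w 4.2383309037900017e-07 J [ 0.19  0.53  0.24  1.28 -0.    0.28]
```

View pics/side5.png

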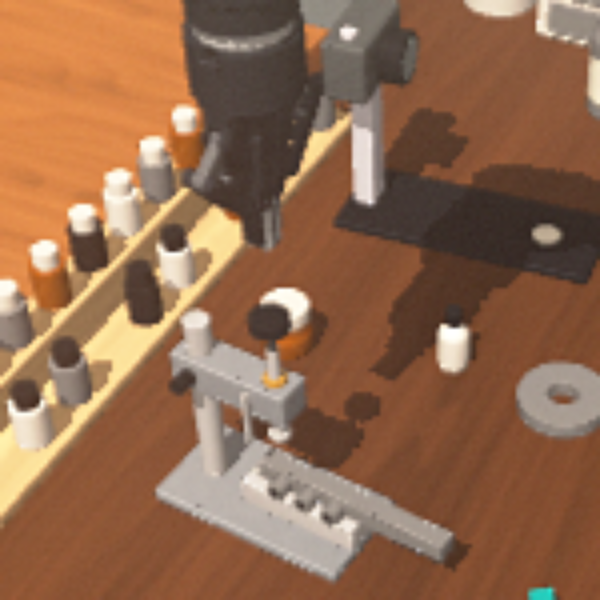

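View pics/side4.png

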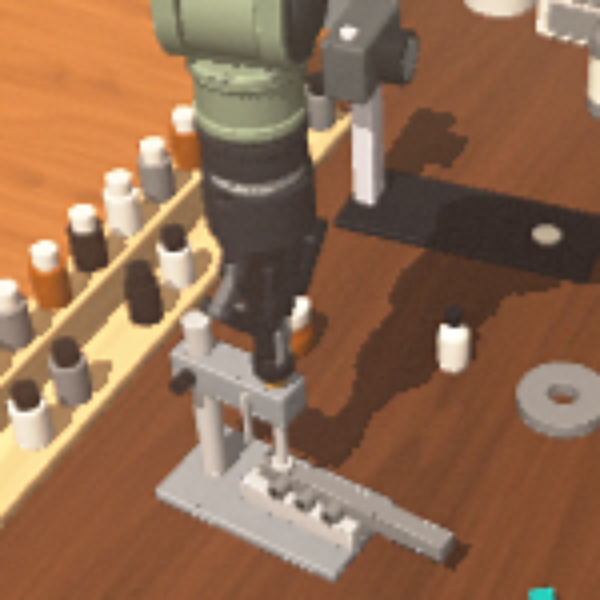

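View pics/wrist5.png

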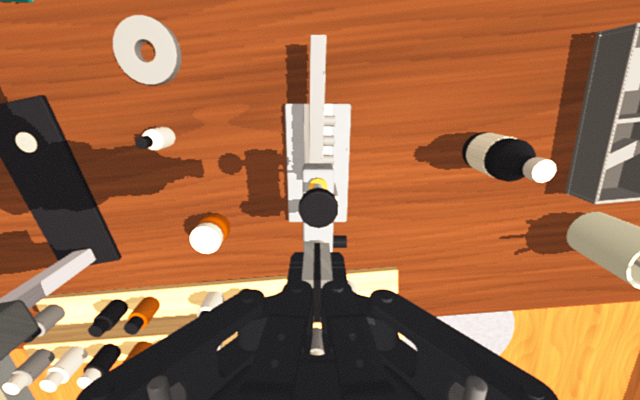

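Cap and foot are back up and the bar hasn't moved. Now moving over the plain end with jaws open.

```bash
python3 -m crank '[[[0,-0.02,0],[0,0,0]],[[0,-0.03,0],[0,0,0]],[[0,-0.03,0],[0,0,0]],[[0,-0.0235,0],[0,0,0]],[[0,-0.015,0.01],[0,0,0]],[[0,0,0.02],[0,0,0]],[[0,0,0.03],[0,0,0]],[[0,0,0.03],[0,0,0]],[[0,0,0.03],[0,0,0]],[[0,0,0.03],[0,0,0]],[[0,0,0],[0,0,0]]]' 60
python3 - <<'E'
from h import *
from rig import *
go([.519,.207,.047])
f=grab_frame('wrist'); np.savez('pics/wrist6.npz',**f); cv2.imwrite('pics/wrist6.png',f['frame'][...,::-1])
g=grab_frame('side'); cv2.imwrite('pics/side6.png',cv2.resize(g['frame'][120:270,200:350,::-1],None,fx=4,fy=4))
E
```

```text
t: 13.38
position: [0.5163, 0.2058, 0.1474]
ee_rot: [0.74, 0.673, -0.003, -0.002]
ft_force: [0.6, 0.4, -0.6]
grip_width: 0.0652
t 13.375 pos [0.5163 0.2058 0.1474] x [ 0.095   0.9955 -0.0023] z [-0.0064 -0.0017 -1.    ] tool shift [0.0016 0.0032 0.1004] F [ 0.57  0.41 -0.59] w 0.06522752203561095 J [ 0.25  0.43 -0.32  0.82 -0.    0.34]
```

View pics/wrist6.png

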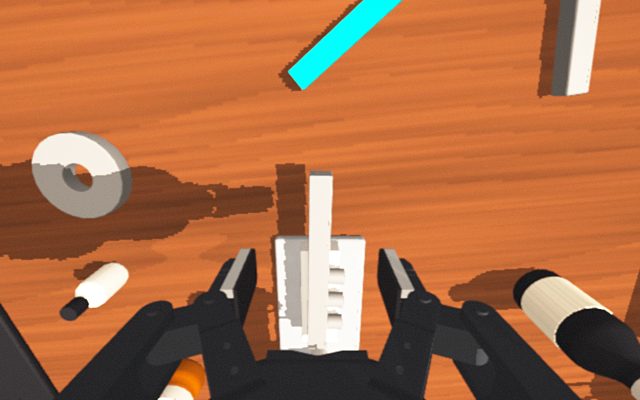

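View pics/side6.png

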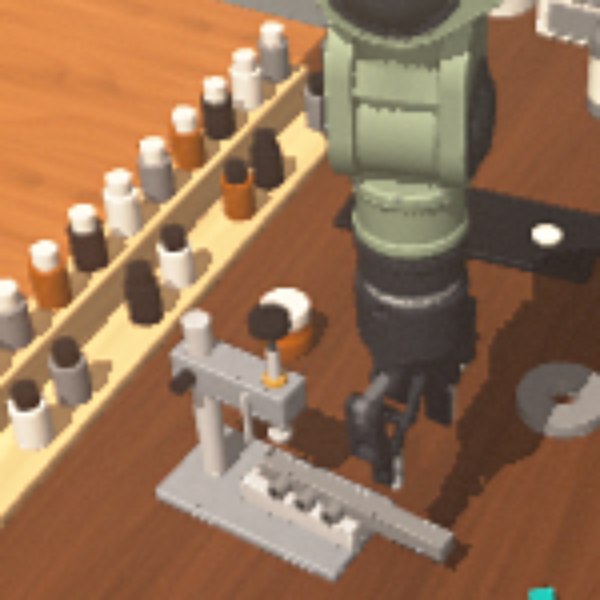

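The bar lies between the open jaws (end at px (320,174), pads around columns 240 and 396). I'll descend after a quick check of the bar line.

```bash
python3 - <<'E'
from h import *
f=load('wrist6')
print(onz(f,(310,174),.053),onz(f,(331,174),.053),onz(f,(307.5,260),.053),onz(f,(329.5,260),.053))
E
python3 -m crank '[[[0.001,0.002,0.02],[0,0,0]],[[0,0,0.02],[0,0,0]],[[0,0,0.02],[0,0,0]],[[0,0,0.015],[0,0,0]],[[0,0,0.012],[0,0,0]],[[0,0,0.008],[0,0,0]],[[0,0,0.005],[0,0,0]],[[0,0,0],[0,0,0]],[[0,0,0],[0,0,0]]]'
python3 - <<'E'
from h import *
from rig import *
go([.519,.207,.047])
f=grab_frame('wrist'); np.savez('pics/wrist7.npz',**f); cv2.imwrite('pics/wrist7.png',f['frame'][...,::-1])
E
```

```text
[0.48735505 0.20331364 0.053     ] [0.48887631 0.21920447 0.053     ] [0.56121914 0.19352816 0.053     ] [0.56297121 0.21197971 0.053     ]
t: 14.6
position: [0.5214, 0.2075, 0.0506]
ee_rot: [0.74, 0.673, 0.0, 0.0]
ft_force: [-0.1, -0.2, 0.2]
grip_width: 0.0655
t 14.6 pos [0.5214 0.2075 0.0506] x [9.490e-02 9.955e-01 2.000e-04] z [ 6.e-04  1.e-04 -1.e+00] tool shift [-0.0007 -0.0023  0.0036] F [-0.06 -0.21  0.22] w 0.0655017294516101 J [ 0.25  0.56 -0.41  0.6  -0.    0.34]
```

View pics/wrist7.png

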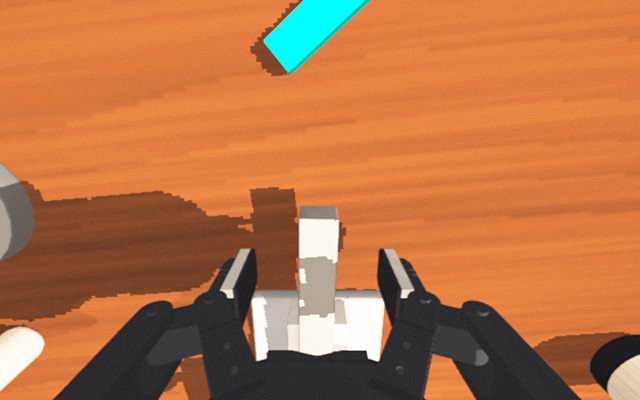

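The jaws straddle the bar (column 319 between pads at 240/396). Final 3.5 mm down, then close.

```bash
python3 -m crank '[[[0,-0.0025,0.0035],[0,0,0]],[[0,0,0],[0,0,0]]]'; python3 -m crank '[[[0,0,0],[0,0,0]],[[0,0,0],[0,0,0]],[[0,0,0],[0,0,0]],[[0,0,0],[0,0,0]],[[0,0,0],[0,0,0]],[[0,0,0],[0,0,0]],[[0,0,0],[0,0,0]],[[0,0,0],[0,0,0]]]' 255
python3 - <<'E'
from h import *
from rig import *
go([.519,.207,.047])
E
```

```text
t: 14.9
position: [0.518, 0.2076, 0.0466]
ee_rot: [0.74, 0.673, -0.0, -0.0]
ft_force: [-0.4, -0.4, -0.4]
grip_width: 0.0652
t: 15.9
position: [0.5187, 0.2077, 0.0469]
ee_rot: [0.74, 0.673, 0.0, 0.0]
ft_force: [-0.0, 0.6, 1.9]
grip_width: 0.0172
t 15.9 pos [0.5187 0.2077 0.0469] x [9.490e-02 9.955e-01 1.000e-04] z [ 3.e-04  1.e-04 -1.e+00] tool shift [-0.0006  0.0004 -0.0001] F [-0.01  0.64  1.91] w 0.017215038882165013 J [ 0.25  0.56 -0.42  0.59  0.    0.34]
```

Gripped (17 mm). Lift 9 mm and draw out endways.

```bash
python3 -m crank '[[[0,0,-0.003],[0,0,0]],[[0,0,-0.004],[0,0,0]],[[0,0,-0.003],[0,0,0]],[[0,0,0],[0,0,0]],[[0,-0.008,0],[0,0,0]],[[0,-0.014,0],[0,0,0]],[[0,-0.018,0],[0,0,0]],[[0,-0.02,0],[0,0,0]],[[0,-0.018,0],[0,0,0]],[[0,-0.014,0],[0,0,0]],[[0,-0.008,0],[0,0,0]],[[0,0,0],[0,0,0]],[[0,0,0],[0,0,0]]]'
python3 - <<'E'
from h import *
from rig import *
go([.519,.207,.047])
f=grab_frame('side'); cv2.imwrite('pics/side8.png',cv2.resize(f['frame'][150:300,200:400,::-1],None,fx=4,fy=4))
f=grab_frame('wrist');cv2.imwrite('pics/wrist8.png',f['frame'][...,::-1])
E
```

```text
t: 17.52
position: [0.4198, 0.2172, 0.0569]
ee_rot: [0.74, 0.673, 0.0, 0.0]
ft_force: [-1.1, -0.3, -1.3]
grip_width: 0.0172
t 17.525 pos [0.4198 0.2172 0.0569] x [9.510e-02 9.955e-01 3.000e-04] z [ 1.e-03  2.e-04 -1.e+00] tool shift [-0.0007  0.0997  0.01  ] F [-1.12 -0.31 -1.29] w 0.01719061951612594 J [ 0.32  0.43 -0.64  0.51 -0.    0.42]
```

View pics/side8.png

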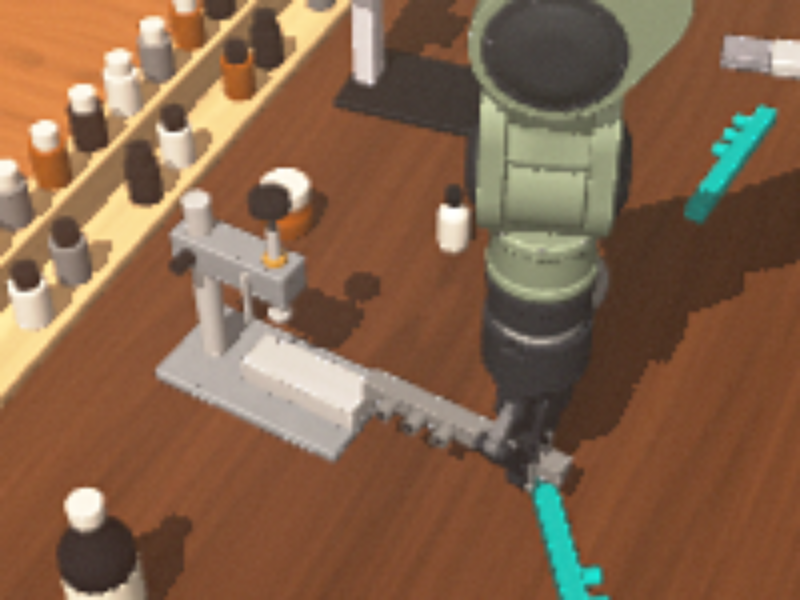

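View pics/wrist8.png

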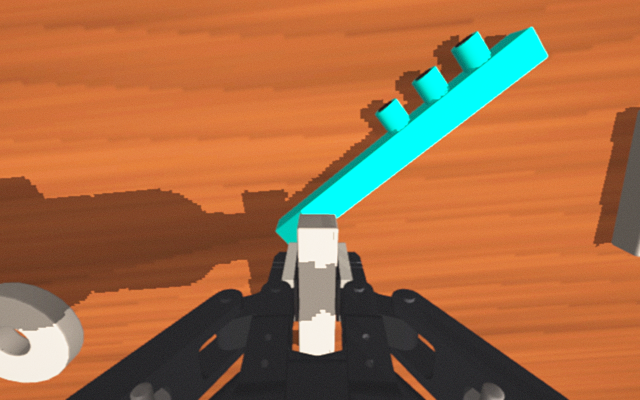

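The bar is held level and clear of the gauge; the stubs show on the +y side. Raise and turn +80° about tool z.

```bash
python3 -m crank '[[[0,0,-0.012],[0,0,0]],[[0,0,-0.02],[0,0,0]],[[0,0,-0.024],[0,0,0]],[[0,0,-0.02],[0,0,4]],[[0,0,-0.016],[0,0,9]],[[0,0,-0.016],[0,0,9]],[[0,0,-0.016],[0,0,9]],[[0,0,-0.016],[0,0,9]],[[0,0,-0.016],[0,0,9]],[[0,0,-0.016],[0,0,9]],[[0,0,-0.01],[0,0,9]],[[0,0,-0.006],[0,0,9]],[[0,0,0],[0,0,4]],[[0,0,0],[0,0,0]],[[0,0,0],[0,0,0]]]'
python3 - <<'E'
from h import *
go([.5715,-.158,.24])
E
```

```text
t: 19.5
position: [0.4191, 0.2171, 0.2451]
ee_rot: [0.999, 0.04, 0.0, -0.0]
ft_force: [-0.4, -0.0, 0.1]
grip_width: 0.0173
t 19.5 pos [0.4191 0.2171 0.2451] x [9.968e-01 8.030e-02 3.000e-04] z [ 3.e-04  1.e-04 -1.e+00] tool shift [0.1218 0.3861 0.0051] F [-0.42 -0.03  0.07] w 0.017282585038361695 J [ 0.32  0.19 -0.4   0.98  0.    1.81]
```

```bash
python3 -m crank '[[[0.004,0.013,0],[0,0,0]],[[0.008,0.026,0],[0,0,0]],[[0.0095,0.03,0],[0,0,0]],[[0.0095,0.03,0],[0,0,0]],[[0.0095,0.03,0],[0,0,0]],[[0.0095,0.03,0],[0,0,0]],[[0.0095,0.03,0],[0,0,0]],[[0.0095,0.03,0],[0,0,0]],[[0.0095,0.03,0],[0,0,0]],[[0.0095,0.03,0],[0,0,0]],[[0.0095,0.03,0],[0,0,0]],[[0.0095,0.03,0],[0,0,0]],[[0.008,0.026,0],[0,0,0]],[[0.004,0.013,0],[0,0,0]],[[0.003,0.008,0],[0,0,0]],[[0,0,0],[0,0,0]],[[0,0,0],[0,0,0]]]'
python3 - <<'E'
from h import *
go([.5715,-.158,.183])
E
```

```text
t: 21.62
position: [0.571, -0.1572, 0.2448]
ee_rot: [0.999, 0.04, -0.0, -0.0]
ft_force: [-0.6, 0.3, -0.2]
grip_width: 0.0173
t 21.625 pos [ 0.571  -0.1572  0.2448] x [ 9.968e-01  8.030e-02 -3.000e-04] z [-3.e-04  4.e-04 -1.e+00] tool shift [0.0004 0.0008 0.0618] F [-0.61  0.27 -0.16] w 0.0172885269789916 J [-0.39  0.41 -0.09  1.07  0.    1.1 ]
```

```bash
python3 -m crank '[[[0,0.001,0.006],[0,0,0]],[[0,0,0.01],[0,0,0]],[[0,0,0.012],[0,0,0]],[[0,0,0.012],[0,0,0]],[[0,0,0.01],[0,0,0]],[[0,0,0.007],[0,0,0]],[[0,0,0.004],[0,0,0]],[[0,0,0.001],[0,0,0]],[[0,0,0],[0,0,0]],[[0,0,0],[0,0,0]]]'
python3 - <<'E'
from h import *
from rig import *
go([.5715,-.158,.183])
for n in('side','top','wrist'):
    f=grab_frame(n); np.savez(f'pics/{n}9.npz',**f); cv2.imwrite(f'pics/{n}9.png',f['frame'][...,::-1])
f=load('side9'); cv2.imwrite('pics/z9s.png',cv2.resize(f['frame'][80:200,260:400,::-1],None,fx=5,fy=5))
f=load('top9'); cv2.imwrite('pics/z9t.png',cv2.resize(f['frame'][100:220,340:440,::-1],None,fx=5,fy=5,interpolation=cv2.INTER_CUBIC))
E
```

```text
t: 22.88
position: [0.5716, -0.1591, 0.1832]
ee_rot: [0.999, 0.04, 0.0, 0.0]
ft_force: [0.0, 0.3, -0.8]
grip_width: 0.0171
t 22.875 pos [ 0.5716 -0.1591  0.1832] x [9.968e-01 7.940e-02 6.000e-04] z [ 6.e-04 -3.e-04 -1.e+00] tool shift [-0.     -0.0011  0.0002] F [ 0.    0.29 -0.79] w 0.017148324964803546 J [-0.4   0.46 -0.18  0.93 -0.    1.1 ]
```

View pics/z9s.png

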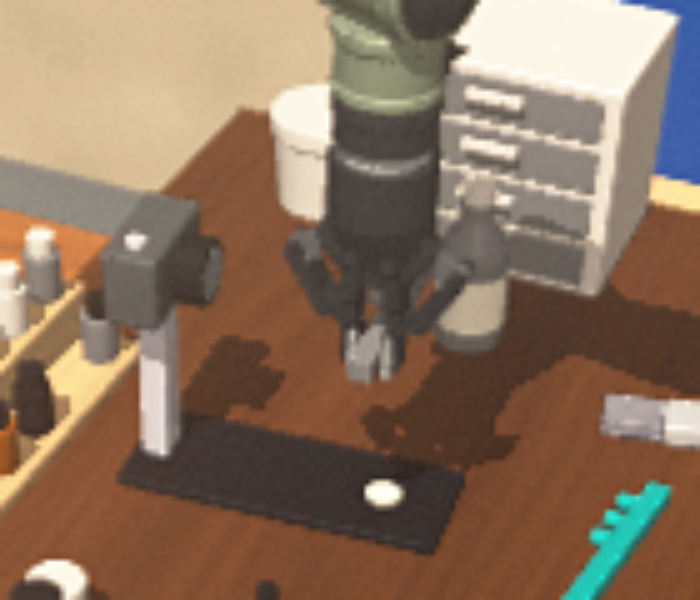

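View pics/z9t.png

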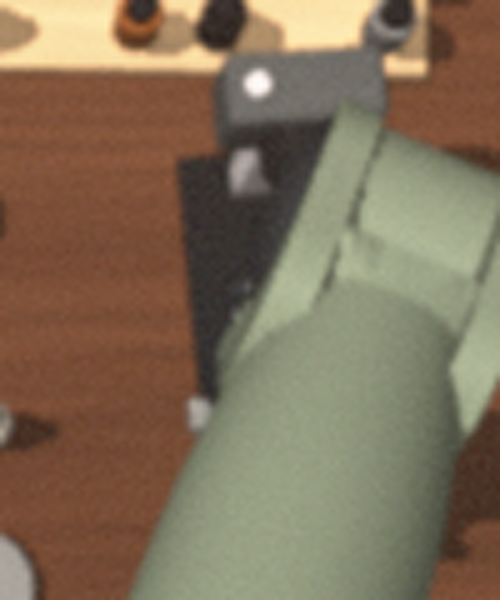

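View pics/wrist9.png

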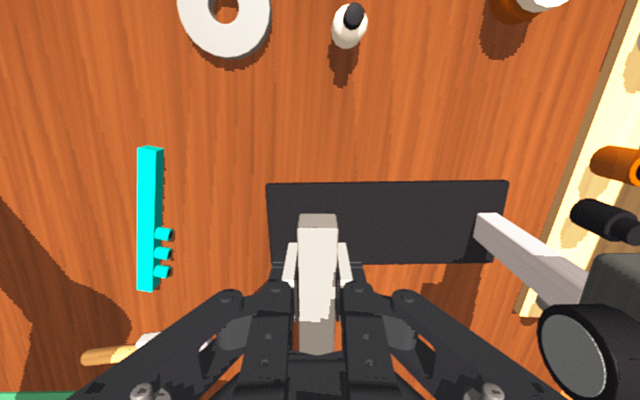

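View pics/side9.png

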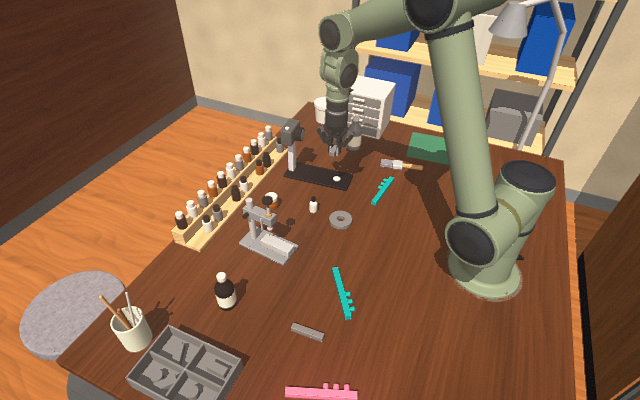

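The bar is held over the plate with stubs toward the camera. I check end position and tilt numerically, using the free end in the wrist view (end-face edges ≈ rows 213 and 227) and side view.

Run:
```python
from h import *
f=load('wrist9');s=load('side9');t=load('top9')
d=np.array([np.cos(np.radians(-85.4)),np.sin(np.radians(-85.4)),0]); c=np.array([.5716,-.159,.180])+.0535*d; print('centre',c)
n=np.array([-d[1],d[0],0])
for z in(.009,-.009):
  for w in(.009,-.009):
    P=c-.085*d+n*w+[0,0,z]; print(z,w,'wrist',proj(f,P).round(1),'side z9s',((proj(s,P)-[260,80])*5).round(0),'top z9t',((proj(t,P)-[340,100])*5).round(0))
print(np.array([proj(f,c+n*w+[0,0,.009]-.025*d) for w in(.009,-.009)]).round(1))
for x in (.010,.035,.060):
    P=c+x*d+n*.023; print('stub',((proj(s,P)-[260,80])*5).round(0),((proj(t,P)-[340,100])*5).round(0))
cv2.imwrite('pics/z9w.png',cv2.resize(f['frame'][200:370,260:380,::-1],None,fx=4,fy=3.5,interpolation=cv2.INTER_CUBIC))
cv2.imwrite('pics/z9s2.png',cv2.resize(s['frame'][130:170,310:360,::-1],None,fx=14,fy=14,interpolation=cv2.INTER_CUBIC))
```

```text
centre [ 0.57589064 -0.21232767  0.18      ]
0.009 0.009 wrist [335.2 226.7] side z9s [345. 357.] top z9t [185. 398.]
0.009 -0.009 wrist [293.4 226.8] side z9s [369. 362.] top z9t [187. 429.]
-0.009 0.009 wrist [333.  211.2] side z9s [344. 378.] top z9t [181. 403.]
-0.009 -0.009 wrist [296.2 211.2] side z9s [368. 383.] top z9t [183. 433.]
[[332.9 336.7]
 [296.7 336.8]]
stub [366. 292.] [342. 367.]
stub [376. 275.] [384. 364.]
stub [386. 258.] [427. 362.]
```

View pics/z9w.png

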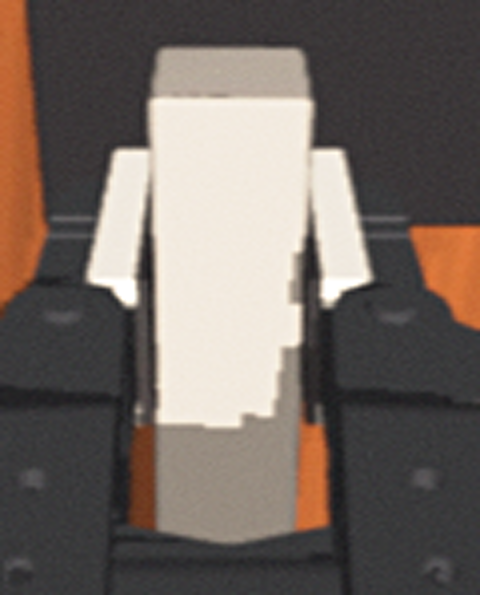

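View pics/z9s2.png

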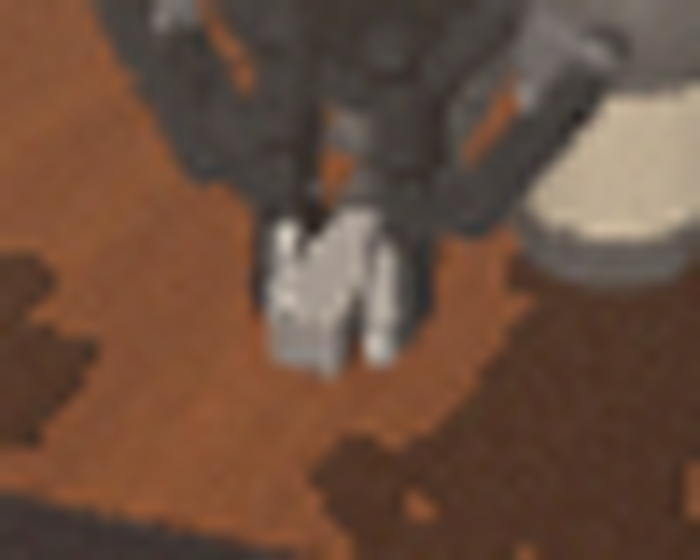

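```bash
python3 -m crank '[[[0,0,0],[0,0,0]],[[0,0,0],[0,0,0]],[[0,0,0],[0,0,0]],[[0,0,0],[0,0,0]]]'; python3 -c "
from rig import *
import numpy as np
print(abs(sense()['joint_vel']).max()); print(hand_in())"
```

```text
t: 23.52
position: [0.5713, -0.159, 0.1828]
ee_rot: [0.999, 0.04, -0.0, -0.0]
ft_force: [-1.0, 0.6, -0.6]
grip_width: 0.0173
0.0015687309784267096
the job is handed in; nothing more can be done
None
```

I gauged the manifold and handed the job in at 23.5 s with it held still in front of the inspection camera. No verdict was reported.

- **Gauging:** I pushed the cap down until the foot rested on the manifold and held it for about 1.8 s. The tool felt about 6.3 N, which I work out as about 3.7 N at the foot. After release, the side view showed the foot and cap back up and the manifold still on the anvil.
- **Pick-up:** I gripped it across the plain end (the fingers read 17 mm on the 18 mm bar). I then lifted it 10 mm off the anvil, drew it out endways by 100 mm, and raised and turned it.
- **Final hold:** From the tool pose, the manifold's centre is at about (0.576, −0.212, 0.180). The white mark measured (0.576, −0.2115), so it is within about 2 mm at lens height. The stubs point at the lens within about 0.01 rad, and the arm was still.
- **Checks that disagreed or fell short:**
  - The bar's free end sat 1–4 px off the predicted place in the wrist view, about 2 mm, within the calibration.
  - The arm hid most of the bar from the top camera and the gripper hid the stubs from the side one. Stub direction and level at the end therefore rest on the tool pose and the wrist view of the end face.
- **Other things on the bench:** nothing looked moved in the last side view.

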